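# Make a control panel dead with its two switch levers

### The arm

A 6-joint arm with a two-finger parallel gripper is mounted at the origin on the work surface. World frame = base frame: x ahead of the robot, y to its left, z up, the work surface at z = 0. Lengths are in m, angles in rad, forces in N, time in s.
With the tool pointing down it reaches from about 0.4 to 0.825 m from the base axis. Payload 7 kg.
Tool frame: the origin (TCP) lies at the very end of the fingers, on their centre line; the grasp point (between the pads) lies 19 mm behind it; z points along the fingers, y is the line along which they close (so a half turn about z gives the same grasp; the last joint's range is limited). The gripper opens to 88 mm and grips with 3 to 60 N. Pads are 19 mm wide; open, the fingers measure 130 mm over their backs; the gripper's body (78 mm by 193 mm) begins 47 mm behind the grasp point.
Start: joints at [1.533, 0.359, 0.012, 0, -1.224, -0.288], TCP at [0.216, 0.639, 0.204] pointing down, gripper open.
Joint ranges: [-3.07, 3.07], [-1.43, 2.12], [-1.02, 1.25], [-3.03, 1.67], [-3.05, -0], [-3.03, 3.03]. Speed limits (rad/s): [2.39, 2.39, 3.01, 3.14, 3.14, 3.14].

### API

Orientations are given as [roll, pitch, yaw] about the fixed x, y, z axes, in that order (R = Rz(yaw) Ry(pitch) Rx(roll)).
In Python, from station import * gives the robot as it stands.
- The arm moves only by the tool servo_tool, never from a script. Its argument "moves" is a list of rows, each an object of numbers: "jaw": the opening, from 0 (shut) to 1 (fully open); "dx", "dy", "dz": the shift along the world's x, y, z in m; "roll": the turn about the world's z in degrees. A call has exactly 10 rows; each row shifts and turns the commanded pose from where the row before left it; what a row does not reach is not made up. A row lasts 1/8 s, in which the tool goes at most 62.5 mm and 10.7 degrees, less where a joint would pass 70% of its speed; a pose out of reach is approached as far as the arm can. A call with a gripper value outside its range is refused whole. The fingers move at their own pace and stop on an object; "newtons" is the grip in N (left out, the last holds). Time passes only in rows, so rows that do not move let the fingers close, or fill a call up. It gives the time, the measured TCP pose, the force, the opening and the grip force at its end, in the units of the state.
- get_state(): the state, without advancing time (a new reading comes with each control period).
- grab_frame(name): name is "scene" or "side" or "wrist"; returns (picture, depth): 480x640x3 uint8, red, green, blue; 480x640 float32, m along the optical axis (not along the pixel's ray), 0 where there is no reading.
- calibration(name): a dict with "intrinsics" (3x3 intrinsics, pixels), "R" (3x3) and "t" (3): a world point X has camera coordinates R X + t. Camera axes: x right, y down, z forward; pixel columns grow to the right and rows downward; lengths in m; the calibration is good to about 2 mm. A picture is of the moment at which its call begins: read the wrist's pose just before it. calibration takes no time and is no camera call; for the wrist camera it gives the pose at the moment of the call.
- job_done(): hands the job in; it is judged then, once.
The state is a dict: "t": time; "q": joint angles; "qd": joint speeds; "joint_efforts": joint torques, N m; "eef_pos": TCP position; "ee_rot": TCP orientation; "force": force on the tool from outside, world axes, zero at the start; "moment": the same for the moment, N m; "width": finger opening in m; "gripper_force": force on a finger pad.
Only numpy, scipy, OpenCV 4.12 (cv2) and the standard library are available. Lean on these libraries where they do the work, as an engineer would, in place of code of your own. Each camera call takes 0.05 s, during which the arm holds its last target. There are 200 camera calls.

### The job

Make this control panel dead before wiring goes on. First push the red lever of the main switch a quarter turn round to off, right to its stop over the ring mark; only then push the black lever of the changeover switch back from the first supply (single bar) to its middle off position, pointing squarely over its ring mark, without letting it run on towards the second supply (double bar). Push the levers from the side with a fingertip, never gripping them, and leave the loose tools, parts and mug where they are.

Things in the scene. Friction and masses are not known exactly. Their poses are not given: they have to be found in the camera images.
- plate: Galvanised mounting plate lying fixed on the bench, 460 (x) by 620 (y) mm, 20 mm thick; origin: centre of its underside, x away from the robot. Carries both switches side by side, grey slotted ducts (60 mm high) along its near and far edges and, behind the switches, breakers, a contactor and terminals, to 88 mm over the plate; none of these moves.
- main_switch: Main switch fixed on the plate, the left or the right one of the two: dark grey body 140 (x) by 120 (y) mm with a square yellow top 68 mm above its origin. Origin: centre of its underside (world z 0.020). On a black dial, white marks 42 mm from the axis: a bar towards its +x (on), a ring towards its +y (off).
- main_lever (a joint): Angle of the red lever about the vertical axis, rad, counter-clockwise from above positive: 0 points along the main switch's +x (on, bar, stop), 1.571 along its +y (off, ring, stop). Starts near on, up to 0.25. A stiff hinge: about 0.35 N m (5 N at 75 mm) turns it, and it stays where it is left.
- main_lever_axis (a point): Point on the red lever's turning axis at half the height of its blade (91 mm above the main switch's origin). Axes as the main switch.
- main_lever_tip (a point): Middle of the red lever's end face, 100 mm from the axis, at half the blade's height. Its x points outward along the lever. The blade is straight, 20 mm wide (10 mm either side of this line), 26 mm high (13 mm above and below this point), with a round hub of 23 mm radius at the axis; under the blade is about 8 mm of free space above the dial.
- changeover: Changeover switch fixed on the plate, the other one of the two: light grey double-deck body 150 by 150 mm, its top 103 mm above its origin. Origin: centre of its underside (world z 0.020). On a dark dial, white marks 45 mm from the axis: single bar towards its +y (first supply), ring towards +x (middle, off), double bar towards -y (second supply).
- change_lever (a joint): Angle of the black lever about the vertical axis, rad, counter-clockwise from above positive: 1.571 along the switch's +y (first supply, stop), 0 along +x (middle, off; no stop or catch there), -1.571 along -y (second supply, stop). Starts between 0.8 and 1.5. Stiff hinge: about 0.35 N m turns it; it stays where it is left.
- change_lever_axis (a point): Point on the black lever's turning axis at half the height of its blade (127 mm above the changeover switch's origin). Axes as the switch.
- change_lever_tip (a point): Middle of the black lever's end face, 110 mm from the axis, at half the blade's height. Its x points outward along the lever. The blade is straight, 20 mm wide, 26 mm high (13 mm above and below this point), hub of 23 mm radius; a white stripe on top near the end shows where it points.
- carton: Loose open cardboard box of terminals on the plate between the switches, 90 by 64 mm, 52 mm high (flap to 75 mm). Origin: centre of its underside.
- screwdriver: Loose screwdriver with a red handle lying on the right edge of the plate, about 200 mm long. Origin under it.
- terminals: Loose short rail with eight terminal blocks on the left edge of the plate, 46 by 52 mm, 48 mm high. Origin: centre of its underside.
- jar: Loose jar of screws on the bench left of the plate, 64 mm across, 75 mm high. Origin: centre of its underside.
- mug: Loose blue mug on the bench left of the plate, 80 mm across, 92 mm high. Origin: centre of its underside.
- rail_offcut: Loose offcut of mounting rail, 160 by 35 by 8 mm, on the bench right of the plate. Origin: centre of its underside.

How it is judged:
By the outcome, as a careful person would: the job done as asked, in the order asked, and still so for the second after the job is handed in, with the robot touching nothing.
It also fails if it takes over 54 s, if anything falls off the work surface, if the arm or the gripper's body presses on something with over 40 N, if the wrist force passes 120 N, or if a joint passes its speed limit or range.

## Working session

There is one attempt and no reset: what is moved stays moved. The work goes in short steps, Python scripts to look and compute and a tool call to move; the robot and the scene stay as the last step left them, time stands still between calls to the robot, and variables do not carry over. Pictures are saved under pics/ and viewed, at most 10 in all, crops included, and the job is handed in when it is done.

Besides the shell and the picture viewer there is one more tool, called as name(argument=value, ...) on one line, values as JSON. servo_tool: Moves the arm, as the interface text tells. Its arguments: {"type":"object","properties":{"moves":{"type":"array","items":{"type":"object","properties":{"jaw":{"type":"number"},"dx":{"type":"number"},"dy":{"type":"number"},"dz":{"type":"number"},"roll":{"type":"number"}}}},"newtons":{"type":"number"}},"required":["moves"]}

```bash
mkdir -p pics; ls; cat > h.py <<'E'
from station import *
import numpy as np, cv2
def snap(n,f):
    c=calibration(n); p,d=grab_frame(n); cv2.imwrite('pics/'+f+'.png',p[...,::-1]); np.savez('pics/'+f+'.npz',p=p,d=d,K=c['intrinsics'],R=c['R'],t=c['t'])
def pts(f):
    z=np.load('pics/'+f+'.npz'); d=z['d']; v,u=np.mgrid[:480,:640]
    K,R,t=z['K'],z['R'],np.ravel(z['t'])
    c=np.stack([(u-K[0,2])/K[0,0]*d,(v-K[1,2])/K[1,1]*d,d],-1)
    X=(c-t)@R; X[d==0]=np.nan
    return z['p'],X
E
python3 - <<'E'
from h import *
snap('scene','s1'); snap('side','d1'); print(get_state())
for n in('scene','side'):
    c=calibration(n); print(-np.array(c['R']).T@np.ravel(c['t']))
E
```

```text
pics
{'t': 0.1, 'q': array([ 1.53312135e+00,  3.59295477e-01,  1.11505511e-02, -2.81930205e-04,
       -1.22408553e+00, -2.88123471e-01]), 'qd': array([ 0.00042521, -0.00180404,  0.0025099 ,  0.00331791,  0.00022819,
        0.00125738]), 'joint_efforts': array([-4.62521766e-04, -5.84159768e+01,  2.93751061e+01,  7.01533824e+00,
        1.01758653e-02, -5.24193570e-05]), 'eef_pos': array([0.21591751, 0.63904721, 0.20363402]), 'ee_rot': array([ 3.14014232e+00, -1.53424587e-04, -3.25894328e-01]), 'force': array([ 0.33857908, -0.1784435 ,  0.06324071]), 'moment': array([-0.03964443,  0.01375867,  0.00893451]), 'gripper_force': 0.0, 'width': 0.08809790872045319}
[1.34014611 0.42290794 1.21085471]
[ 0.28159154 -1.05490934  0.73716892]
```

View pics/s1.png

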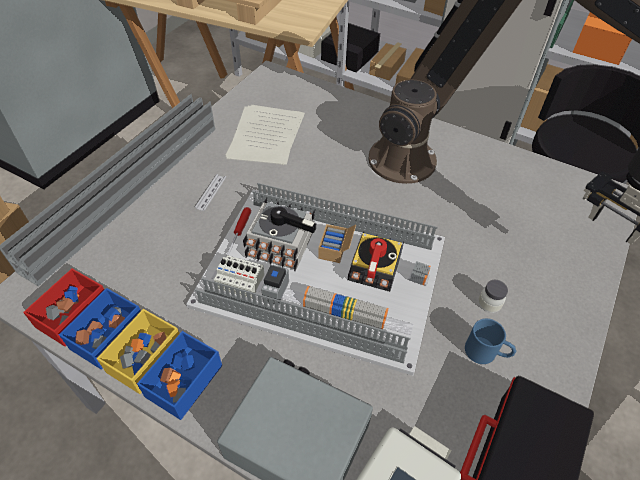

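View pics/d1.png

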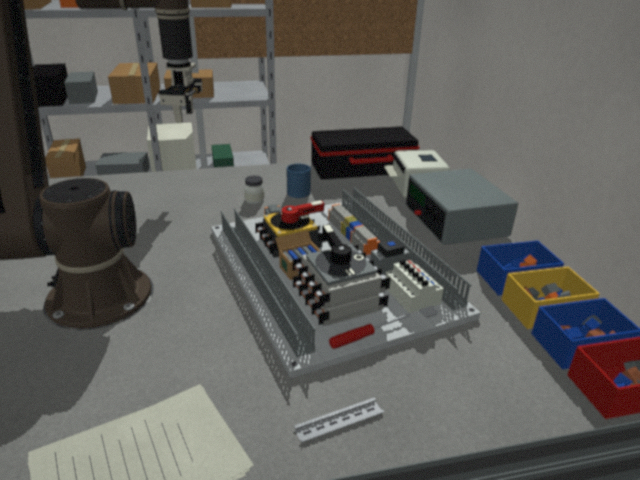

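The scene view shows the red lever with its hub at about (378,244) and tip at (374,278). The black lever has its hub at about (280,213) and a white-striped tip at (312,226). The main switch is on the robot's left and the changeover on its right, with the carton between them at (335,240).

```bash
python3 - <<'E'
from h import *
p,X=pts('s1'); p=p.astype(int)
def box(u0,u1,v0,v1):
    m=np.zeros((480,640),bool); m[v0:v1,u0:u1]=1; return m
r=(p[...,0]>120)&(p[...,1]<70)&(p[...,2]<70)&box(345,410,225,290)&(X[...,2]>.105)
P=X[r]; print('red',len(P),P.min(0),P.max(0),np.percentile(P[:,2],[5,50,95]))
T=P[P[:,2]>np.percentile(P[:,2],95)-.012]
print(cv2.minAreaRect(T[:,:2].astype(np.float32)*1000))
b=box(240,325,195,240)&(X[...,2]>.14)
P=X[b]; print('blk',len(P),P.min(0),P.max(0),np.percentile(P[:,2],[5,50,95]))
print(cv2.minAreaRect(P[P[:,2]>.155][:,:2].astype(np.float32)*1000))
# plate corners etc. bodies
y=(p[...,0]>150)&(p[...,1]>120)&(p[...,2]<90)&box(340,410,225,295)&(X[...,2]>.08)&(X[...,2]<.1)
Y=X[y];print('yellow',len(Y),Y.min(0),Y.max(0),cv2.minAreaRect(Y[:,:2].astype(np.float32)*1000))
g=box(235,325,195,245)&(X[...,2]>.113)&(X[...,2]<.132)
G=X[g];print('grey',len(G),cv2.minAreaRect(G[:,:2].astype(np.float32)*1000))
for n in ('s1','d1'):
    z=np.load(f'pics/{n}.npz');q=z['p'][...,::-1]
    c=q[185:300,220:440] if n=='s1' else q[190:340,220:420]
    c=cv2.resize(c,None,fx=3.6,fy=3.6,interpolation=cv2.INTER_CUBIC);cv2.imwrite(f'pics/{n}c.png',c)
# top view height map 2mm/px? 
H=np.zeros((400,400,3),np.uint8)
E
```

```text
red 289 [0.45353845 0.10792709 0.10512332] [0.57666354 0.16504409 0.13031329] [0.10914645 0.12220689 0.12683251]
((513.6039428710938, 145.66395568847656), (125.1476058959961, 41.79662322998047), 21.728729248046875)
blk 518 [ 0.52129391 -0.16412997  0.14002665] [ 0.56735806 -0.03238136  0.16593663] [0.14237712 0.15729529 0.16253827]
((545.6787109375, -98.86532592773438), (130.5185089111328, 43.81648635864258), 87.05602264404297)
yellow 200 [0.41373727 0.03597642 0.08025666] [0.54306878 0.19711791 0.09596736] ((475.865966796875, 116.64446258544922), (125.45735931396484, 140.34715270996094), 10.780200004577637)
grey 1155 ((546.2753295898438, -141.4185028076172), (134.7015380859375, 149.7554473876953), 11.307053565979004)
```

View pics/s1c.png

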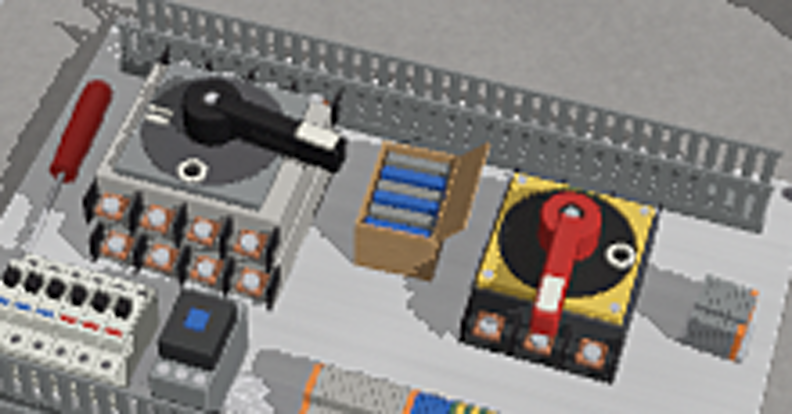

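The crop shows the red lever nearly on its bar side and the black lever near the single bar. The rings are at crop (620,255) for the main switch and (193,171) for the changeover. Next I'll take a closer look with the wrist camera.

servo_tool(moves=[{"dx": 0.02, "dy": -0.05, "dz": 0.03, "roll": -5, "jaw": 0}, {"dx": 0.03, "dy": -0.05, "dz": 0.02, "roll": -5, "jaw": 0}, {"dx": 0.03, "dy": -0.05, "dz": 0.02, "roll": -5, "jaw": 0}, {"dx": 0.03, "dy": -0.05, "dz": 0.02, "roll": -5, "jaw": 0}, {"dx": 0.03, "dy": -0.05, "dz": 0.02, "roll": -5, "jaw": 0}, {"dx": 0.03, "dy": -0.05, "dz": 0.02, "roll": -5, "jaw": 0}, {"dx": 0.03, "dy": -0.05, "dz": 0.02, "roll": -5, "jaw": 0}, {"dx": 0.03, "dy": -0.05, "dz": 0.02, "roll": -5, "jaw": 0}, {"dx": 0.02, "dy": -0.05, "dz": 0.02, "roll": -5, "jaw": 0}, {"dx": 0.0, "dy": -0.04, "dz": 0.0, "roll": -5, "jaw": 0}])

```text
t: 1.35
eef_pos: [0.4672, 0.1477, 0.3954]
ee_rot: [-3.14, -0.0, -1.203]
force: [0.6, -0.4, -0.5]
width: 0.0005
gripper_force: 0.0
```

```bash
python3 - <<'E'
from h import *
s=get_state();print(s['t'],s['eef_pos'],s['ee_rot'],s['width'],s['force'],s['q'])
snap('wrist','w1')
z=np.load('pics/w1.npz');print(-z['R'].T@np.ravel(z['t']),z['R'],z['K'])
E
```

```text
1.35 [0.46720684 0.14766951 0.39538648] [-3.14029654e+00 -5.65653481e-05 -1.20291692e+00] 0.0004808531933268214 [ 0.5548593  -0.43930552 -0.48093799] [ 7.08758409e-01 -2.20273367e-02 -3.24249435e-02  4.86653428e-04
 -1.55919610e+00 -3.40884320e-01]
[0.4934627  0.08270491 0.57532562] [[-0.93305392 -0.35973485 -0.00110447]
 [-0.34754099  0.90062524  0.26093953]
 [-0.09287433  0.2438545  -0.96535451]] [[386.44605599   0.         315.50530653]
 [  0.         386.44605599 236.41247814]
 [  0.           0.           1.        ]]
```

View pics/w1.png

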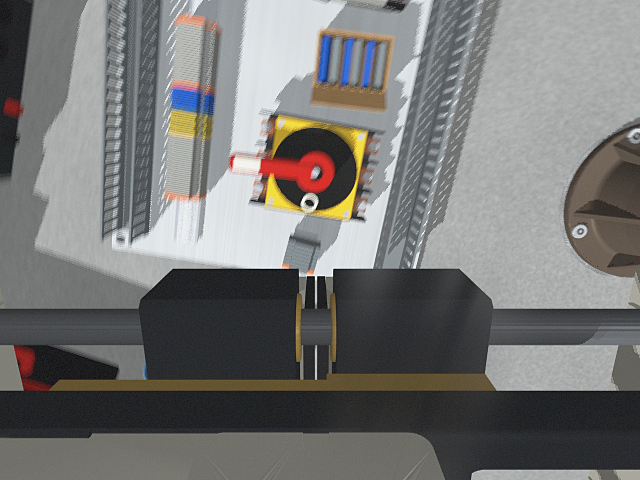

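The wrist view shows the red hub at (316,172), the tip at (232,162) and the ring at (310,203). I'll take a sharp shot now that the arm has settled and measure it.

```bash
cat >> h.py <<'E'
def plane(f,uv,z):
    c=np.load('pics/'+f+'.npz');uv=np.atleast_2d(uv).astype(float)
    r=np.c_[uv,np.ones(len(uv))]@np.linalg.inv(c['K']).T@c['R'];o=-c['R'].T@np.ravel(c['t'])
    return (o+r*((z-o[2])/r[:,2])[:,None])[:,:2]
def big(m):
    n,l,s,_=cv2.connectedComponentsWithStats(m.astype(np.uint8)); return l==1+np.argmax(s[1:,4])
def red(f,pr=True):
    p,X=pts(f);h=cv2.cvtColor(p,cv2.COLOR_RGB2HSV)
    m=(X[...,2]>.102)&(X[...,2]<.14)&(X[...,0]>.38)&(X[...,0]<.65)&(X[...,1]>.03)&(X[...,1]<.28)
    m[265:]=0
    m=m&(X[...,2]>.116); m=big(m); v,u=np.nonzero(m)
    return plane(f,np.c_[u,v],.124),X[m]
E
python3 - <<'E'
from h import *
snap('wrist','w2');s=get_state();print(s['eef_pos'],s['ee_rot'])
P,X=red('w2');print(len(P),np.percentile(X[:,2],[5,50,95]))
print(cv2.minAreaRect((P*1000).astype(np.float32)))
p,XX=pts('w2');h=cv2.cvtColor(p,cv2.COLOR_RGB2HSV)
y=(h[...,0]>20)&(h[...,0]<35)&(h[...,1]>150)&(h[...,2]>120);y[:105]=0;y[225:]=0;y[:,:255]=0;y[:,385:]=0
v,u=np.nonzero(big(y)); Q=plane('w2',np.c_[u,v],.088)
r=cv2.minAreaRect((Q*1000).astype(np.float32));print('yellow',r, np.median(XX[y][:,2]))
# long axis of blade: points beyond hub, fit line
a=np.array(r[0])/1e3
d=P-a;far=np.hypot(*d.T)>.035
vx,vy,x0,y0=cv2.fitLine((d[far]*1e3).astype(np.float32),cv2.DIST_L2,0,.01,.01).ravel()
print('blade line deg',np.degrees(np.arctan2(vy,vx)),'offset from axis',x0*vy-y0*vx,'maxr',np.hypot(*d.T).max())
im=cv2.cvtColor(p,cv2.COLOR_RGB2BGR)[90:240,200:400];cv2.imwrite('pics/w2c.png',cv2.resize(im,None,fx=4,fy=4,interpolation=cv2.INTER_CUBIC))
E
```

```text
[0.4660059  0.14638294 0.39510679] [-3.14076350e+00  1.01367092e-04 -1.20401851e+00]
2348 [0.12013423 0.12281773 0.12508003]
((515.2846069335938, 141.29739379882812), (120.62964630126953, 43.8502311706543), 20.803789138793945)
yellow ((479.4041748046875, 128.89553833007812), (111.26573944091797, 111.48442077636719), 11.942326545715332) nan
blade line deg 14.545338 offset from axis 0.8451767 maxr 0.09898076407623407
```

View pics/w2c.png

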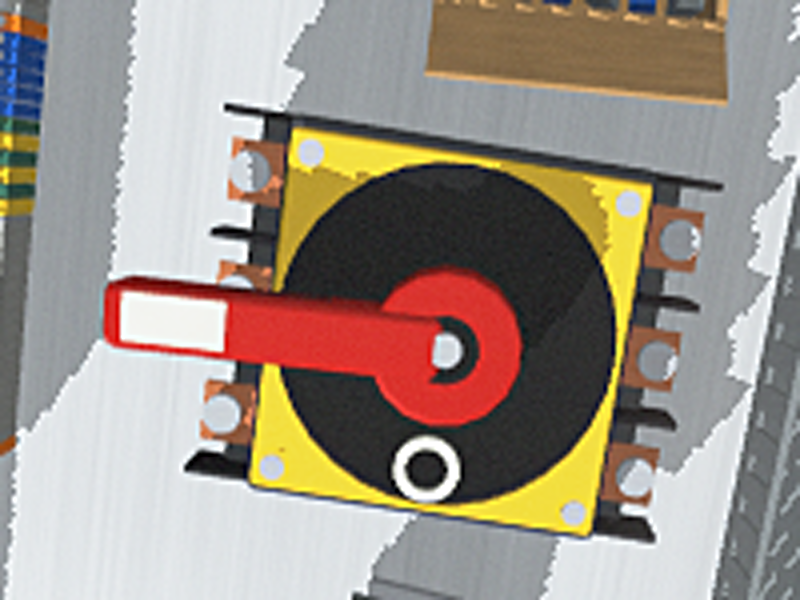

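The sharp crop shows the axis screw at full-frame pixel (311.8,177), the blade end at (226.5,169) and the ring at (306.7,207). The yellow corners are also clear. I'll convert these to world positions.

```bash
python3 - <<'E'
from h import *
f='w2';c=lambda *a:np.array(a)/4.+[200,90]
A=plane(f,c(447,349),.124)[0];T=plane(f,c(112,317),.124)[0]
R=plane(f,c(427,469),.090)[0]
C=plane(f,[c(295,128),c(654,182),c(592,538),c(249,487)],.088)
ang=lambda d:np.degrees(np.arctan2(d[1],d[0]))
print('axis',A,'tip',T,np.hypot(*(T-A)),ang(T-A));print('sq centre',C.mean(0),'ring dir',ang(R-C.mean(0)),np.hypot(*(R-C.mean(0))))
print('sides',[(ang(C[(i+1)%4]-C[i]),np.hypot(*(C[(i+1)%4]-C[i]))) for i in range(4)])
E
```

```text
axis [0.47831801 0.12849796] tip [0.57205186 0.15427007] 0.09721232757411412 15.373579331353284
sq centre [0.4781712  0.12949535] ring dir 101.62579492511652 0.04140367251306655
sides [(np.float64(-167.44364021543427), np.float64(0.11022235962617807)), (np.float64(102.4011619014578), np.float64(0.1127740799144824)), (np.float64(12.150173139577909), np.float64(0.11176672206031764)), (np.float64(-78.38859430424378), np.float64(0.11199655708398627))]
```

servo_tool(moves=[{"dx": 0.03, "dy": -0.01, "dz": -0.03, "roll": -1, "jaw": 0}, {"dx": 0.03, "dy": -0.01, "dz": -0.03, "roll": -1, "jaw": 0}, {"dx": 0.033, "dy": -0.01, "dz": -0.03, "roll": -1, "jaw": 0}, {"dz": -0.04, "roll": -1, "jaw": 0}, {"dz": -0.04, "roll": -1, "jaw": 0}, {"dz": -0.04, "roll": -0.6, "jaw": 0}, {"dz": -0.03, "jaw": 0}, {"dz": -0.025, "jaw": 0}, {"dz": -0.018, "jaw": 0}, {"jaw": 0}])

```text
$.moves[3]: bad value
```

```bash
cat > path.py <<'E'
from h import *
# print push rows round an axis: python3 path.py ax ay r off side a0 a1 n
import sys
ax,ay,r,off,side,a0,a1,n=map(float,sys.argv[1:])
g=np.radians(np.linspace(a0,a1,int(n)+1))
P=np.c_[ax+r*np.cos(g)-side*off*np.sin(g),ay+r*np.sin(g)+side*off*np.cos(g)]
s=get_state();print(s['t'],s['eef_pos'],s['ee_rot'][2]*57.3,s['force'],'start-gap',P[0]-s['eef_pos'][:2])
print(np.diff(P,axis=0).round(4).tolist(),(a1-a0)/n)
E
python3 path.py .478 .129 .075 .0195 -1 15.4 101.9 20
```

```text
1.45 [0.4660059  0.14638294 0.39510679] -68.99026070580392 [ 0.13058913  0.31311657 -0.17100576] start-gap [ 0.0894796  -0.01626609]
[[-0.0003, 0.0058], [-0.0007, 0.0058], [-0.0012, 0.0057], [-0.0016, 0.0056], [-0.002, 0.0055], [-0.0024, 0.0053], [-0.0028, 0.0051], [-0.0032, 0.0049], [-0.0036, 0.0046], [-0.0039, 0.0044], [-0.0042, 0.004], [-0.0045, 0.0037], [-0.0048, 0.0034], [-0.005, 0.003], [-0.0052, 0.0026], [-0.0054, 0.0022], [-0.0056, 0.0018], [-0.0057, 0.0014], [-0.0058, 0.0009], [-0.0058, 0.0005]] 4.325
```

All keys must be present in each row.

servo_tool(moves=[{"dx": 0.03, "dy": -0.01, "dz": -0.03, "roll": -1, "jaw": 0}, {"dx": 0.03, "dy": -0.01, "dz": -0.03, "roll": -1, "jaw": 0}, {"dx": 0.033, "dy": -0.01, "dz": -0.03, "roll": -1, "jaw": 0}, {"dx": 0, "dy": 0, "dz": -0.04, "roll": -1, "jaw": 0}, {"dx": 0, "dy": 0, "dz": -0.04, "roll": -1, "jaw": 0}, {"dx": 0, "dy": 0, "dz": -0.04, "roll": -0.6, "jaw": 0}, {"dx": 0, "dy": 0, "dz": -0.03, "roll": 0, "jaw": 0}, {"dx": 0, "dy": 0, "dz": -0.025, "roll": 0, "jaw": 0}, {"dx": 0, "dy": 0, "dz": -0.018, "roll": 0, "jaw": 0}, {"dx": 0, "dy": 0, "dz": 0, "roll": 0, "jaw": 0}])

```text
t: 2.7
eef_pos: [0.5578, 0.1192, 0.1097]
ee_rot: [3.138, -0.001, -1.296]
force: [-0.5, 0.1, 0.0]
width: 0.0002
gripper_force: 0.0
```

```bash
python3 path.py .478 .129 .075 .0195 -1 15.4 101.9 20
```

```text
2.7 [0.55782691 0.11923701 0.10973237] -74.24685287593887 [-0.45136234  0.06052622  0.0028615 ] start-gap [-0.00234141  0.01087984]
[[-0.0003, 0.0058], [-0.0007, 0.0058], [-0.0012, 0.0057], [-0.0016, 0.0056], [-0.002, 0.0055], [-0.0024, 0.0053], [-0.0028, 0.0051], [-0.0032, 0.0049], [-0.0036, 0.0046], [-0.0039, 0.0044], [-0.0042, 0.004], [-0.0045, 0.0037], [-0.0048, 0.0034], [-0.005, 0.003], [-0.0052, 0.0026], [-0.0054, 0.0022], [-0.0056, 0.0018], [-0.0057, 0.0014], [-0.0058, 0.0009], [-0.0058, 0.0005]] 4.325
```

servo_tool(moves=[{"dx": -0.001, "dy": 0.0055, "dz": 0, "roll": 0, "jaw": 0}, {"dx": -0.001, "dy": 0.0055, "dz": 0, "roll": 0, "jaw": 0}, {"dx": -0.0003, "dy": 0.0058, "dz": 0, "roll": 4.3, "jaw": 0}, {"dx": -0.0007, "dy": 0.0058, "dz": 0, "roll": 4.3, "jaw": 0}, {"dx": -0.0012, "dy": 0.0057, "dz": 0, "roll": 4.3, "jaw": 0}, {"dx": -0.0016, "dy": 0.0056, "dz": 0, "roll": 4.3, "jaw": 0}, {"dx": -0.002, "dy": 0.0055, "dz": 0, "roll": 4.3, "jaw": 0}, {"dx": -0.0024, "dy": 0.0053, "dz": 0, "roll": 4.3, "jaw": 0}, {"dx": -0.0028, "dy": 0.0051, "dz": 0, "roll": 4.3, "jaw": 0}, {"dx": -0.0032, "dy": 0.0049, "dz": 0, "roll": 4.3, "jaw": 0}])

```text
t: 3.95
eef_pos: [0.5431, 0.175, 0.1123]
ee_rot: [-3.14, -0.0, -0.693]
force: [-0.0, 0.1, -0.3]
width: 0.0006
gripper_force: 0.0
```

servo_tool(moves=[{"dx": -0.0036, "dy": 0.0046, "dz": 0, "roll": 4.3, "jaw": 0}, {"dx": -0.0039, "dy": 0.0044, "dz": 0, "roll": 4.3, "jaw": 0}, {"dx": -0.0042, "dy": 0.004, "dz": 0, "roll": 4.3, "jaw": 0}, {"dx": -0.0045, "dy": 0.0037, "dz": 0, "roll": 4.3, "jaw": 0}, {"dx": -0.0048, "dy": 0.0034, "dz": 0, "roll": 4.3, "jaw": 0}, {"dx": -0.005, "dy": 0.003, "dz": 0, "roll": 4.3, "jaw": 0}, {"dx": -0.0052, "dy": 0.0026, "dz": 0, "roll": 4.3, "jaw": 0}, {"dx": -0.0054, "dy": 0.0022, "dz": 0, "roll": 4.3, "jaw": 0}, {"dx": 0, "dy": 0, "dz": 0, "roll": 0, "jaw": 0}, {"dx": 0, "dy": 0, "dz": 0, "roll": 0, "jaw": 0}])

```text
t: 5.2
eef_pos: [0.5065, 0.2024, 0.112]
ee_rot: [-3.141, -0.001, -0.097]
force: [-0.8, 0.6, 1.1]
width: 0.0001
gripper_force: 0.0
```

```bash
python3 path.py .478 .129 .075 .0195 -1 84.6 101.9 4;python3 - <<'E'
from h import *
snap('wrist','w3')
E
```

```text
5.2 [0.50651292 0.20243355 0.11195359] -5.539550528640172 [-0.79298322  0.5860789   1.09690441] start-gap [-0.00204134 -0.00060151]
[[-0.0056, 0.0018], [-0.0057, 0.0014], [-0.0058, 0.0009], [-0.0058, 0.0005]] 4.325000000000003
```

View pics/w3.png

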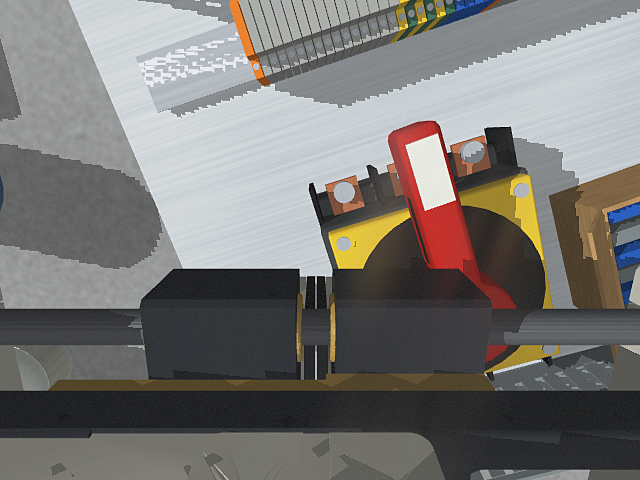

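The red lever at (415,130)–(490,310) seems not to have moved, although the commanded sweep should have carried it. I'll check the geometry from this view.

```bash
python3 - <<'E'
from h import *
p,X=pts('w3');z=np.load('pics/w3.npz');s=get_state()
c=z['R']@s['eef_pos']+np.ravel(z['t']);uv=z['K']@c;print('tcp px',uv[:2]/uv[2],c, 'cam',-z['R'].T@np.ravel(z['t']))
for u,v in [(415,135),(433,170),(450,240),(345,190),(500,300),(315,320),(220,320),(410,320),(345,245)]: print(u,v,X[v,u])
print(plane('w3',[(415,127),(478,295),(345,243),(522,190),(315,330)],.124))
snap('side','d2');z=np.load('pics/d2.npz')['p'][...,::-1]
cv2.imwrite('pics/d2c.png',cv2.resize(z[100:300,180:400],None,fx=3,fy=3))
E
```

```text
tcp px [317.0894852 280.2070363] [0.0007889  0.02180902 0.19244419] cam [0.57745041 0.19610958 0.29193527]
415 135 [0.57226985 0.15471094 0.12412088]
433 170 [0.55703216 0.14764456 0.12481424]
450 240 [0.52461951 0.14009235 0.1232978 ]
345 190 [0.5419269  0.18165202 0.05777787]
500 300 [0.49184666 0.11588714 0.12147484]
315 320 [0.53852365 0.20002719 0.21615754]
220 320 [0.54374804 0.21828509 0.2228285 ]
410 320 [0.54069179 0.18130128 0.22382602]
345 245 [0.51659851 0.18590117 0.08914939]
[[0.57550737 0.15458512]
 [0.49666907 0.12741712]
 [0.52799622 0.18758336]
 [0.54453971 0.10895451]
 [0.48591022 0.20530421]]
```

View pics/d2c.png

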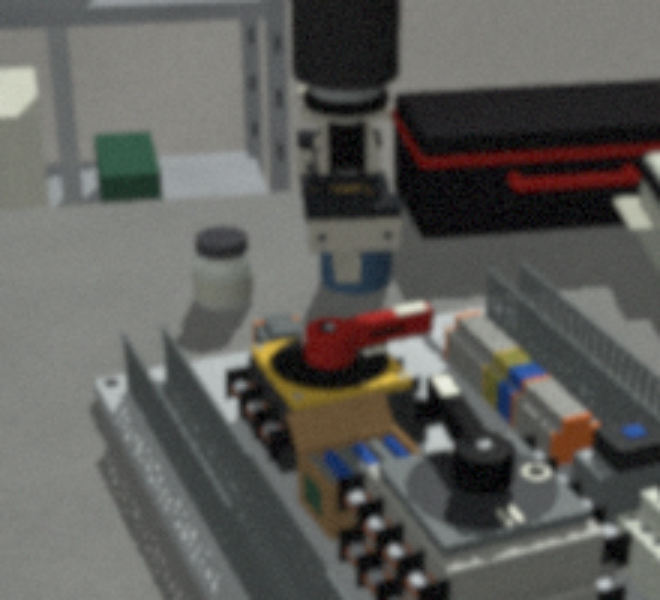

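The side view shows the lever unmoved, with the gripper behind it and the fingertip at about crop (348,285). I'll compare that with the projected TCP.

```bash
python3 - <<'E'
from h import *
s=get_state();snap('scene','s2')
for f in('d2','s2'):
    z=np.load(f'pics/{f}.npz')
    for q in (s['eef_pos'],s['eef_pos']+[0,0,.04]):
        uv=z['K']@(z['R']@q+np.ravel(z['t']));print(f,uv[:2]/uv[2],'crop' ,(uv[:2]/uv[2]-[180,100])*3)
for f in ('d2','s2'):
    p,X=pts(f); r=.08
    m=(abs(X[...,0]-.5065)<.06)&(abs(X[...,1]-.2024)<.06)&(X[...,2]>.1)&(X[...,2]<.19)
    m&=~((X[...,2]<.135)&(X[...,1]<.17))
    for a in np.arange(.1,.19,.01):
        Q=X[m&(X[...,2]>=a)&(X[...,2]<a+.01)]
        if len(Q): print(f,round(a,2),len(Q),Q[:,:2].min(0).round(3),Q[:,:2].max(0).round(3))
z=np.load('pics/s2.npz')['p'][...,::-1];cv2.imwrite('pics/s2c.png',cv2.resize(z[150:310,300:480],None,fx=3.6,fy=3.6))
E
```

```text
d2 [294.89150814 199.32535353] crop [344.67452442 297.97606058]
d2 [294.84549227 186.21585846] crop [344.53647682 258.64757538]
s2 [397.60418749 264.7055601 ] crop [652.81256246 494.1166803 ]
s2 [399.64881991 255.32656656] crop [658.94645973 465.97969969]
d2 0.13 16 [0.496 0.185] [0.516 0.212]
d2 0.14 29 [0.496 0.182] [0.515 0.212]
d2 0.15 25 [0.495 0.181] [0.515 0.208]
d2 0.16 22 [0.496 0.177] [0.515 0.187]
s2 0.13 13 [0.498 0.188] [0.517 0.221]
s2 0.14 34 [0.502 0.188] [0.52  0.221]
s2 0.15 35 [0.506 0.188] [0.52  0.221]
s2 0.16 22 [0.512 0.187] [0.52  0.221]
s2 0.17 8 [0.514 0.191] [0.519 0.214]
s2 0.18 1 [0.515 0.194] [0.515 0.194]
```

View pics/s2c.png

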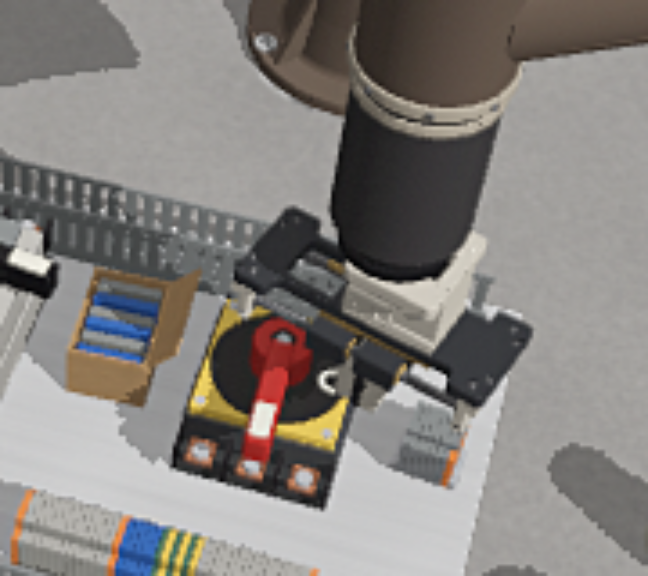

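The fingers are visible only down to about z 0.13, although the reported TCP z is 0.112. The real tips sit higher than the reading, so the sweep passed over the blade. I'll measure the offset more finely.

```bash
python3 - <<'E'
from h import *
for f in ('d2','s2'):
    p,X=pts(f)
    m=(X[...,0]>.485)&(X[...,0]<.53)&(X[...,1]>.175)&(X[...,1]<.235)&(X[...,2]<.16)
    v,u=np.nonzero(m&(X[...,2]>.095))
    for uu in np.unique(u):
        vv=v[u==uu].max(); print(f,uu,vv,X[vv,uu].round(4),p[vv,uu],'below',X[vv+1,uu].round(3))
E
```

```text
d2 291 190 [0.4969 0.209  0.1379] [77 82 82] below [0.537 0.443 0.023]
d2 292 194 [0.496  0.188  0.1356] [65 74 80] below [0.54  0.442 0.009]
d2 293 194 [0.4995 0.1924 0.1332] [71 76 82] below [0.543 0.442 0.009]
d2 294 194 [0.5017 0.1888 0.1347] [71 81 82] below [0.546 0.437 0.011]
d2 295 194 [0.5048 0.1905 0.1336] [68 79 81] below [0.549 0.439 0.009]
d2 296 194 [0.507  0.1873 0.135 ] [70 75 78] below [0.552 0.436 0.011]
d2 297 193 [0.5097 0.1871 0.1378] [97 98 91] below [0.555 0.434 0.015]
d2 298 193 [0.5124 0.1869 0.1377] [91 93 86] below [0.557 0.428 0.018]
d2 299 193 [0.515  0.1857 0.1381] [81 84 84] below [0.56  0.426 0.018]
s2 393 258 [0.5127 0.1881 0.1381] [108 104  98] below [0.478 0.179 0.089]
s2 394 259 [0.5153 0.1919 0.1393] [98 95 94] below [0.476 0.182 0.085]
s2 395 261 [0.4873 0.1879 0.0967] [248 215  96] below [0.482 0.187 0.086]
s2 396 260 [0.5157 0.1978 0.1395] [153 139 100] below [0.479 0.188 0.088]
s2 397 261 [0.5128 0.2001 0.1334] [32 35 46] below [0.473 0.19  0.077]
s2 398 261 [0.5177 0.2041 0.1416] [10  9 11] below [0.441 0.184 0.037]
s2 399 262 [0.514  0.2062 0.1346] [43 41 37] below [0.428 0.184 0.019]
s2 400 262 [0.5165 0.2094 0.1396] [116 112 102] below [0.429 0.187 0.021]
s2 401 263 [0.5169 0.2127 0.1379] [122 119 111] below [0.433 0.192 0.025]
s2 402 263 [0.5187 0.2157 0.142 ] [128 122 112] below [0.43  0.194 0.023]
s2 403 264 [0.5201 0.2192 0.1417] [137 135 131] below [0.431 0.198 0.021]
s2 404 263 [0.5141 0.2196 0.1394] [176 174 167] below [0.424 0.198 0.019]
s2 405 261 [0.5091 0.2198 0.1424] [199 193 181] below [0.414 0.197 0.016]
s2 406 260 [0.5051 0.2207 0.1428] [191 188 180] below [0.414 0.199 0.022]
s2 407 259 [0.4985 0.2211 0.1398] [214 211 205] below [0.409 0.2   0.022]
```

The tips are at z of about 0.131, so they sit about 19 mm above the reported TCP point. I'll allow for that by treating the tip as eef z + 0.019, then go back over the lever and redo the approach lower.

servo_tool(moves=[{"dx": 0, "dy": 0, "dz": 0.02, "roll": -9, "jaw": 0}, {"dx": 0.01, "dy": -0.016, "dz": 0.01, "roll": -10, "jaw": 0}, {"dx": 0.01, "dy": -0.016, "dz": 0, "roll": -10, "jaw": 0}, {"dx": 0.01, "dy": -0.017, "dz": 0, "roll": -10, "jaw": 0}, {"dx": 0.01, "dy": -0.017, "dz": 0, "roll": -10, "jaw": 0}, {"dx": 0.01, "dy": -0.017, "dz": 0, "roll": -10, "jaw": 0}, {"dx": 0.002, "dy": -0.003, "dz": 0, "roll": -10, "jaw": 0}, {"dx": 0, "dy": 0, "dz": -0.015, "roll": 0, "jaw": 0}, {"dx": 0, "dy": 0, "dz": -0.02, "roll": 0, "jaw": 0}, {"dx": 0, "dy": 0, "dz": -0.02, "roll": 0, "jaw": 0}])

```text
t: 6.6
eef_pos: [0.5577, 0.1161, 0.0849]
ee_rot: [3.141, 0.0, -1.295]
force: [-0.6, -0.0, -0.3]
width: 0.0006
gripper_force: 0.0
```

```bash
python3 path.py .478 .129 .075 .0195 -1 15.4 101.9 20
```

```text
6.6 [0.55769347 0.11610747 0.08485744] -74.21542088071426 [-0.62592407 -0.0337245  -0.32511023] start-gap [-0.00220797  0.01400938]
[[-0.0003, 0.0058], [-0.0007, 0.0058], [-0.0012, 0.0057], [-0.0016, 0.0056], [-0.002, 0.0055], [-0.0024, 0.0053], [-0.0028, 0.0051], [-0.0032, 0.0049], [-0.0036, 0.0046], [-0.0039, 0.0044], [-0.0042, 0.004], [-0.0045, 0.0037], [-0.0048, 0.0034], [-0.005, 0.003], [-0.0052, 0.0026], [-0.0054, 0.0022], [-0.0056, 0.0018], [-0.0057, 0.0014], [-0.0058, 0.0009], [-0.0058, 0.0005]] 4.325
```

servo_tool(moves=[{"dx": -0.001, "dy": 0.007, "dz": 0.001, "roll": 0, "jaw": 0}, {"dx": -0.001, "dy": 0.007, "dz": 0.001, "roll": 0, "jaw": 0}, {"dx": -0.0003, "dy": 0.0058, "dz": 0, "roll": 4.3, "jaw": 0}, {"dx": -0.0007, "dy": 0.0058, "dz": 0, "roll": 4.3, "jaw": 0}, {"dx": -0.0012, "dy": 0.0057, "dz": 0, "roll": 4.3, "jaw": 0}, {"dx": -0.0016, "dy": 0.0056, "dz": 0, "roll": 4.3, "jaw": 0}, {"dx": -0.002, "dy": 0.0055, "dz": 0, "roll": 4.3, "jaw": 0}, {"dx": -0.0024, "dy": 0.0053, "dz": 0, "roll": 4.3, "jaw": 0}, {"dx": 0, "dy": 0, "dz": 0, "roll": 0, "jaw": 0}, {"dx": 0, "dy": 0, "dz": 0, "roll": 0, "jaw": 0}])

```text
t: 7.85
eef_pos: [0.5482, 0.1639, 0.089]
ee_rot: [-3.141, -0.0, -0.85]
force: [0.7, -3.6, -0.6]
width: 0.0005
gripper_force: 1.3
```

```bash
python3 path.py .478 .129 .075 .0195 -1 41.35 101.9 14
```

```text
7.85 [0.54815051 0.16386569 0.08899625] -48.69128184582029 [ 0.73143739 -3.63329527 -0.63165722] start-gap [-9.66110501e-04  4.51758416e-05]
[[-0.0028, 0.0051], [-0.0032, 0.0049], [-0.0036, 0.0046], [-0.0039, 0.0044], [-0.0042, 0.004], [-0.0045, 0.0037], [-0.0048, 0.0034], [-0.005, 0.003], [-0.0052, 0.0026], [-0.0054, 0.0022], [-0.0056, 0.0018], [-0.0057, 0.0014], [-0.0058, 0.0009], [-0.0058, 0.0005]] 4.325
```

Contact at 3.7 N, so the lever is being pushed. I'll continue.

servo_tool(moves=[{"dx": -0.0028, "dy": 0.0051, "dz": 0, "roll": 4.3, "jaw": 0}, {"dx": -0.0032, "dy": 0.0049, "dz": 0, "roll": 4.3, "jaw": 0}, {"dx": -0.0036, "dy": 0.0046, "dz": 0, "roll": 4.3, "jaw": 0}, {"dx": -0.0039, "dy": 0.0044, "dz": 0, "roll": 4.3, "jaw": 0}, {"dx": -0.0042, "dy": 0.004, "dz": 0, "roll": 4.3, "jaw": 0}, {"dx": -0.0045, "dy": 0.0037, "dz": 0, "roll": 4.3, "jaw": 0}, {"dx": -0.0048, "dy": 0.0034, "dz": 0, "roll": 4.3, "jaw": 0}, {"dx": -0.005, "dy": 0.003, "dz": 0, "roll": 4.3, "jaw": 0}, {"dx": -0.0052, "dy": 0.0026, "dz": 0, "roll": 4.3, "jaw": 0}, {"dx": -0.0054, "dy": 0.0022, "dz": 0, "roll": 4.3, "jaw": 0}])

```text
t: 9.1
eef_pos: [0.5067, 0.2019, 0.0892]
ee_rot: [-3.141, -0.002, -0.097]
force: [5.5, -5.0, -3.1]
width: 0.0004
gripper_force: 3.0
```

servo_tool(moves=[{"dx": -0.0056, "dy": 0.0018, "dz": 0, "roll": 4.3, "jaw": 0}, {"dx": -0.0057, "dy": 0.0014, "dz": 0, "roll": 4.3, "jaw": 0}, {"dx": -0.004, "dy": 0.0009, "dz": 0, "roll": 3.3, "jaw": 0}, {"dx": -0.003, "dy": 0.0003, "dz": 0, "roll": 2.3, "jaw": 0}, {"dx": -0.002, "dy": 0.0002, "dz": 0, "roll": 2, "jaw": 0}, {"dx": 0, "dy": 0, "dz": 0, "roll": 0, "jaw": 0}, {"dx": 0, "dy": 0, "dz": 0, "roll": 0, "jaw": 0}, {"dx": 0, "dy": 0, "dz": 0, "roll": 0, "jaw": 0}, {"dx": 0, "dy": 0, "dz": 0, "roll": 0, "jaw": 0}, {"dx": 0, "dy": 0, "dz": 0, "roll": 0, "jaw": 0}])

```text
t: 10.35
eef_pos: [0.4855, 0.2068, 0.0887]
ee_rot: [-3.141, -0.001, 0.184]
force: [3.5, 3.1, 1.8]
width: 0.0006
gripper_force: 2.2
```

```bash
python3 path.py .478 .129 .075 .0195 -1 101.9 104 1
```

```text
10.35 [0.48553225 0.20678408 0.08867753] 10.532540405377066 [3.50552852 3.12296729 1.84392761] start-gap [-0.00391664 -0.00037492]
[[-0.0028, 0.0001]] 2.0999999999999943
```

servo_tool(moves=[{"dx": -0.0015, "dy": 0, "dz": 0, "roll": 0, "jaw": 0}, {"dx": -0.0015, "dy": 0, "dz": 0, "roll": 0, "jaw": 0}, {"dx": -0.001, "dy": -0.0002, "dz": 0, "roll": 0, "jaw": 0}, {"dx": -0.001, "dy": -0.0002, "dz": 0, "roll": 0, "jaw": 0}, {"dx": -0.001, "dy": -0.0002, "dz": 0, "roll": 0, "jaw": 0}, {"dx": 0, "dy": 0, "dz": 0, "roll": 0, "jaw": 0}, {"dx": 0, "dy": 0, "dz": 0, "roll": 0, "jaw": 0}, {"dx": 0, "dy": 0, "dz": 0, "roll": 0, "jaw": 0}, {"dx": 0, "dy": 0, "dz": 0, "roll": 0, "jaw": 0}, {"dx": 0, "dy": 0, "dz": 0, "roll": 0, "jaw": 0}])

```text
t: 11.6
eef_pos: [0.4832, 0.2068, 0.089]
ee_rot: [-3.141, -0.007, 0.185]
force: [21.7, -1.4, -10.4]
width: 0.0006
gripper_force: 10.8
```

22 N with the lever no longer moving: the red lever is at its stop. I'll back off, rise, and look at both switches.

servo_tool(moves=[{"dx": 0.01, "dy": 0, "dz": 0, "roll": 0, "jaw": 0}, {"dx": 0.01, "dy": 0.0, "dz": 0, "roll": 0, "jaw": 0}, {"dx": 0, "dy": 0, "dz": 0.05, "roll": 0, "jaw": 0}, {"dx": -0.01, "dy": -0.03, "dz": 0.05, "roll": -2, "jaw": 0}, {"dx": -0.01, "dy": -0.045, "dz": 0.05, "roll": -2, "jaw": 0}, {"dx": -0.015, "dy": -0.05, "dz": 0.05, "roll": -2, "jaw": 0}, {"dx": -0.02, "dy": -0.05, "dz": 0.05, "roll": -2, "jaw": 0}, {"dx": -0.01, "dy": -0.042, "dz": 0.03, "roll": -2, "jaw": 0}, {"dx": 0, "dy": 0, "dz": 0, "roll": 0, "jaw": 0}, {"dx": 0, "dy": 0, "dz": 0, "roll": 0, "jaw": 0}])

```text
t: 12.85
eef_pos: [0.4393, 0.0065, 0.3493]
ee_rot: [-3.141, 0.002, 0.009]
force: [0.1, -0.4, -0.6]
width: 0.0007
gripper_force: 0.0
```

```bash
python3 - <<'E'
from h import *
snap('wrist','w4');s=get_state();print(s['t'],s['eef_pos'],s['ee_rot'],s['force'])
z=np.load('pics/w4.npz')['p'][...,::-1];cv2.imwrite('pics/w4c.png',cv2.resize(z[0:260,120:520],None,fx=2,fy=2,interpolation=cv2.INTER_CUBIC))
E
```

```text
12.9 [0.43937314 0.00675596 0.34890465] [3.14119500e+00 2.63919364e-03 9.45369813e-03] [ 0.12867106 -0.21909754  0.36908657]
```

View pics/w4c.png

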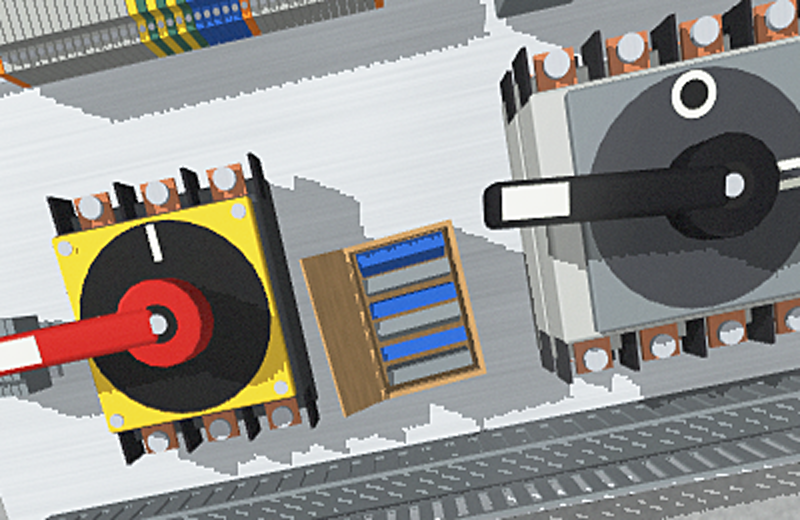

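The crop shows the red lever pointing left over its ring position. The black lever's axis is at crop (734,184), its end at (487,206) and the changeover ring at (694,95).

```bash
cat >> h.py <<'E'
ang=lambda d:np.degrees(np.arctan2(d[1],d[0]))
def blade(f,A,z,r0=.04,r1=.2):
    # direction of lever from its top face: principal line of pixels near top height, beyond hub
    p,X=pts(f);d=X[...,:2]-A;r=np.hypot(d[...,0],d[...,1])
    m=(abs(X[...,2]-z)<.008)&(r>r0)&(r<r1); m[265:]=0
    v,u=np.nonzero(big(m));P=plane(f,np.c_[u,v],z)-A
    vx,vy,x0,y0=cv2.fitLine((P*1e3).astype(np.float32),cv2.DIST_L2,0,.01,.01).ravel()
    if vx*x0+vy*y0<0:vx,vy=-vx,-vy
    return len(P),ang((vx,vy)),'mm off axis',vx*y0-vy*x0,'centroid dir',ang(P.mean(0)),'len',np.hypot(*P.T).max()
E
python3 - <<'E'
from h import *
f='w4';c=lambda *a:np.array(a)/2.+[120,0]
A=plane(f,c(734,184),.160)[0];T=plane(f,c(486,206),.160)[0];print('axis',A,'tip',T,np.hypot(*(T-A)),ang(T-A))
for z in(.123,.126):
  R=plane(f,c(694,95),z)[0];print('ring',z,R,np.hypot(*(R-A)),ang(R-A))
print(blade(f,A,.160))
# body edge lines at z=.123: left edge (566,92)-(598,333), lower (598,333)-(800,300)
for a,b in(((566,92),(598,333)),((598,333),(800,300)),((566,92),(800,40))):
  q=plane(f,[c(*a),c(*b)],.123);print('edge',ang(q[1]-q[0]),q[0])
M=plane(f,c(158,323),.124)[0];print('main axis',M);
R=plane(f,c(152,243),.09)[0]; print('main bar dir',ang(R-M))
C=plane(f,[c(53,239),c(247,196),c(299,392),c(110,431)],.088);print('sq',C.mean(0),[ang(C[(i+1)%4]-C[i]) for i in range(4)])
print('main',blade(f,np.array([.478,.129]),.124))
E
```

```text
axis [ 0.5462225  -0.14615397] tip [ 0.53588409 -0.03514047] 0.11149385845698137 95.3204677412496
ring 0.123 [ 0.58976947 -0.13729692] 0.04443856504166305 11.496616488255645
ring 0.126 [ 0.58918776 -0.13622645] 0.044097276751135485 13.010389670516997
(1828, np.float32(95.05446), 'mm off axis', np.float32(0.2548275), 'centroid dir', np.float64(95.24863032898327), 'len', np.float64(0.11139056179169908))
edge -167.91813274969837 [ 0.59054546 -0.07569981]
edge -80.22561071780473 [ 0.47646586 -0.10011859]
edge -77.88155813870279 [ 0.59054546 -0.07569981]
main axis [0.47964765 0.12757654]
main bar dir 14.365543277202955
sq [0.47983716 0.12711091] [np.float64(-77.79164683657076), np.float64(-166.43763227145936), np.float64(102.17747082804244), np.float64(11.538213082979071)]
main (1056, np.float32(102.2591), 'mm off axis', np.float32(-1.8336391), 'centroid dir', np.float64(100.71139349336447), 'len', np.float64(0.09756205360986527))
```

Main lever is at 102° (off = 102°). The black lever is at 95° and its target is about 12°. I'll descend beside it on its counter-clockwise side.

servo_tool(moves=[{"dx": 0.02, "dy": -0.025, "dz": -0.02, "roll": 1.5, "jaw": 0}, {"dx": 0.025, "dy": -0.025, "dz": -0.03, "roll": 1.5, "jaw": 0}, {"dx": 0.02, "dy": -0.025, "dz": -0.03, "roll": 1.5, "jaw": 0}, {"dx": 0, "dy": 0, "dz": -0.03, "roll": 0, "jaw": 0}, {"dx": 0, "dy": 0, "dz": -0.03, "roll": 0, "jaw": 0}, {"dx": 0, "dy": 0, "dz": -0.03, "roll": 0, "jaw": 0}, {"dx": 0, "dy": 0, "dz": -0.03, "roll": 0, "jaw": 0}, {"dx": 0, "dy": 0, "dz": -0.017, "roll": 0, "jaw": 0}, {"dx": 0, "dy": 0, "dz": -0.01, "roll": 0, "jaw": 0}, {"dx": 0, "dy": 0, "dz": 0, "roll": 0, "jaw": 0}])

```text
t: 14.15
eef_pos: [0.5044, -0.0681, 0.122]
ee_rot: [3.141, 0.003, 0.089]
force: [0.5, 0.7, 0.1]
width: 0.0001
gripper_force: 0.0
```

```bash
python3 path.py .546 -.146 .08 .020 1 95 12 20
```

```text
14.15 [ 0.50435984 -0.0681197   0.12202881] 5.077799724114265 [0.53771048 0.74708888 0.09451054] start-gap [1.47438052e-02 7.21596474e-05]
[[0.0057, 0.0017], [0.0058, 0.0013], [0.0059, 0.0009], [0.006, 0.0005], [0.006, 0.0], [0.006, -0.0004], [0.0059, -0.0008], [0.0058, -0.0013], [0.0057, -0.0017], [0.0056, -0.0021], [0.0054, -0.0025], [0.0052, -0.0029], [0.005, -0.0032], [0.0048, -0.0036], [0.0045, -0.0039], [0.0042, -0.0042], [0.0039, -0.0045], [0.0035, -0.0048], [0.0032, -0.005], [0.0028, -0.0053]] -4.15
```

servo_tool(moves=[{"dx": 0.0075, "dy": 0, "dz": 0, "roll": 0, "jaw": 0}, {"dx": 0.0072, "dy": 0, "dz": 0, "roll": 0, "jaw": 0}, {"dx": 0.0057, "dy": 0.0017, "dz": 0, "roll": -4.15, "jaw": 0}, {"dx": 0.0058, "dy": 0.0013, "dz": 0, "roll": -4.15, "jaw": 0}, {"dx": 0.0059, "dy": 0.0009, "dz": 0, "roll": -4.15, "jaw": 0}, {"dx": 0.006, "dy": 0.0005, "dz": 0, "roll": -4.15, "jaw": 0}, {"dx": 0.006, "dy": 0, "dz": 0, "roll": -4.15, "jaw": 0}, {"dx": 0.006, "dy": -0.0004, "dz": 0, "roll": -4.15, "jaw": 0}, {"dx": 0.0059, "dy": -0.0008, "dz": 0, "roll": -4.15, "jaw": 0}, {"dx": 0.0058, "dy": -0.0013, "dz": 0, "roll": -4.15, "jaw": 0}])

```text
t: 15.4
eef_pos: [0.5655, -0.0667, 0.1234]
ee_rot: [3.14, 0.003, -0.495]
force: [-7.2, 1.5, 5.2]
width: 0.0003
gripper_force: 3.5
```

servo_tool(moves=[{"dx": 0.0057, "dy": -0.0017, "dz": 0, "roll": -4.15, "jaw": 0}, {"dx": 0.0056, "dy": -0.0021, "dz": 0, "roll": -4.15, "jaw": 0}, {"dx": 0.0054, "dy": -0.0025, "dz": 0, "roll": -4.15, "jaw": 0}, {"dx": 0.0052, "dy": -0.0029, "dz": 0, "roll": -4.15, "jaw": 0}, {"dx": 0.005, "dy": -0.0032, "dz": 0, "roll": -4.15, "jaw": 0}, {"dx": 0.0048, "dy": -0.0036, "dz": 0, "roll": -4.15, "jaw": 0}, {"dx": 0.0045, "dy": -0.0039, "dz": 0, "roll": -4.15, "jaw": 0}, {"dx": 0.0042, "dy": -0.0042, "dz": 0, "roll": -4.15, "jaw": 0}, {"dx": 0, "dy": 0, "dz": 0, "roll": 0, "jaw": 0}, {"dx": 0, "dy": 0, "dz": 0, "roll": 0, "jaw": 0}])

```text
t: 16.65
eef_pos: [0.6067, -0.0906, 0.1231]
ee_rot: [3.141, 0.001, -1.071]
force: [-3.6, 1.5, 0.7]
width: 0.0001
gripper_force: 1.7
```

```bash
python3 path.py .546 -.146 .08 .020 1 28.6 12 4; python3 - <<'E'
from h import *
A=np.array([.546,-.146])
for n,f in(('scene','s3'),('side','d3'),('wrist','w5')):
    snap(n,f)
    try: print(n,blade(f,A,.160))
    except Exception as e: print(n,e)
E
```

```text
16.65 [ 0.60671307 -0.09057893  0.12307244] -61.35869398399535 [-3.55525043  1.45160669  0.65141875] start-gap [-4.82724558e-05  4.33938277e-04]
[[0.0039, -0.0045], [0.0035, -0.0048], [0.0032, -0.005], [0.0028, -0.0053]] -4.15
scene attempt to get argmax of an empty sequence
side (259, np.float32(38.19526), 'mm off axis', np.float32(-12.436966), 'centroid dir', np.float64(28.23876630008902), 'len', np.float64(0.10574449487464317))
wrist (5775, np.float32(28.124754), 'mm off axis', np.float32(-6.6188107), 'centroid dir', np.float64(23.09671787805027), 'len', np.float64(0.10962143209933997))
```

servo_tool(moves=[{"dx": 0.0039, "dy": -0.0045, "dz": 0, "roll": -4.15, "jaw": 0}, {"dx": 0.0035, "dy": -0.0048, "dz": 0, "roll": -4.15, "jaw": 0}, {"dx": 0.0032, "dy": -0.005, "dz": 0, "roll": -4.15, "jaw": 0}, {"dx": 0, "dy": 0, "dz": 0, "roll": 0, "jaw": 0}, {"dx": 0, "dy": 0, "dz": 0, "roll": 0, "jaw": 0}, {"dx": -0.005, "dy": 0.015, "dz": 0, "roll": 0, "jaw": 0}, {"dx": -0.003, "dy": 0.01, "dz": 0.03, "roll": 0, "jaw": 0}, {"dx": -0.01, "dy": 0, "dz": 0.05, "roll": 0, "jaw": 0}, {"dx": -0.02, "dy": 0, "dz": 0.05, "roll": 0, "jaw": 0}, {"dx": -0.02, "dy": -0.01, "dz": 0.06, "roll": 0, "jaw": 0}])

```text
t: 18.05
eef_pos: [0.5599, -0.0888, 0.3135]
ee_rot: [-3.14, -0.001, -1.287]
force: [1.4, 0.2, 0.1]
width: 0.0002
gripper_force: 0.0
```

servo_tool(moves=[{"dx": -0.01, "dy": -0.01, "dz": 0.06, "roll": 0, "jaw": 0}, {"dx": 0, "dy": 0, "dz": 0, "roll": 0, "jaw": 0}, {"dx": 0, "dy": 0, "dz": 0, "roll": 0, "jaw": 0}, {"dx": 0, "dy": 0, "dz": 0, "roll": 0, "jaw": 0}, {"dx": 0, "dy": 0, "dz": 0, "roll": 0, "jaw": 0}, {"dx": 0, "dy": 0, "dz": 0, "roll": 0, "jaw": 0}, {"dx": 0, "dy": 0, "dz": 0, "roll": 0, "jaw": 0}, {"dx": 0, "dy": 0, "dz": 0, "roll": 0, "jaw": 0}, {"dx": 0, "dy": 0, "dz": 0, "roll": 0, "jaw": 0}, {"dx": 0, "dy": 0, "dz": 0, "roll": 0, "jaw": 0}])

```text
t: 19.3
eef_pos: [0.5503, -0.0998, 0.3718]
ee_rot: [-3.141, -0.0, -1.288]
force: [0.3, 0.0, -0.0]
width: 0.0005
gripper_force: 0.0
```

```bash
python3 - <<'E'
from h import *
s=get_state();print(s['t'],s['eef_pos'],s['ee_rot'])
A=np.array([.546,-.146])
for n,f in(('wrist','w6'),('scene','s4')):
    snap(n,f)
    try: print(n,blade(f,A,.160))
    except Exception as e: print(n,e)
p,X=pts('w6')
# body top face
m=(abs(X[...,2]-.124)<.006)&(abs(X[...,0]-.546)<.11)&(abs(X[...,1]+.146)<.11);m[268:]=0
v,u=np.nonzero(big(m));print(len(v),u.min(),u.max(),v.min(),v.max());print(cv2.minAreaRect((plane('w6',np.c_[u,v],.123)*1e3).astype(np.float32)))
z=p[...,::-1];cv2.imwrite('pics/w6c.png',cv2.resize(z[0:280,130:500],None,fx=2.1,fy=2.1,interpolation=cv2.INTER_CUBIC))
E
```

```text
19.3 [ 0.55026804 -0.09975807  0.37178972] [-3.14146323e+00 -6.42065117e-05 -1.28843141e+00]
wrist (1405, np.float32(14.984415), 'mm off axis', np.float32(-0.1806221), 'centroid dir', np.float64(14.844922166818753), 'len', np.float64(0.10929520832854203))
scene (159, np.float32(16.037148), 'mm off axis', np.float32(2.9130306), 'centroid dir', np.float64(18.16309195668815), 'len', np.float64(0.1146828113154894))
9476 276 392 97 213
((546.3099975585938, -145.76162719726562), (117.33766174316406, 117.36934661865234), 11.917858123779297)
```

View pics/w6c.png

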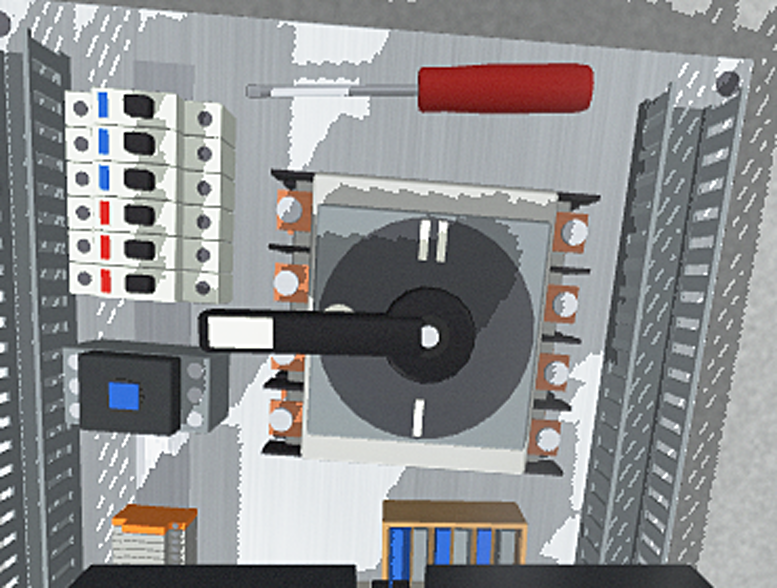

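The lever is at 14.9° and the body yaw is 11.9°, so it needs about 3° more, clockwise. All loose items look untouched. I'll go back for a nudge.

servo_tool(moves=[{"dx": 0.02, "dy": 0.006, "dz": 0, "roll": -2.1, "jaw": 0}, {"dx": 0.022, "dy": 0.005, "dz": -0.02, "roll": -2.1, "jaw": 0}, {"dx": 0.022, "dy": 0.005, "dz": -0.04, "roll": 0, "jaw": 0}, {"dx": 0, "dy": 0, "dz": -0.04, "roll": 0, "jaw": 0}, {"dx": 0, "dy": 0, "dz": -0.04, "roll": 0, "jaw": 0}, {"dx": 0, "dy": 0, "dz": -0.04, "roll": 0, "jaw": 0}, {"dx": 0, "dy": 0, "dz": -0.04, "roll": 0, "jaw": 0}, {"dx": 0, "dy": 0, "dz": -0.02, "roll": 0, "jaw": 0}, {"dx": 0, "dy": 0, "dz": -0.009, "roll": 0, "jaw": 0}, {"dx": 0, "dy": 0, "dz": 0, "roll": 0, "jaw": 0}])

```text
t: 20.65
eef_pos: [0.6143, -0.0837, 0.1227]
ee_rot: [3.141, -0.0, -1.362]
force: [0.5, -0.2, 0.3]
width: 0.0001
gripper_force: 0.0
```

servo_tool(moves=[{"dx": 0.001, "dy": -0.005, "dz": 0, "roll": 0, "jaw": 0}, {"dx": 0.001, "dy": -0.005, "dz": 0, "roll": 0, "jaw": 0}, {"dx": 0.001, "dy": -0.005, "dz": 0, "roll": 0, "jaw": 0}, {"dx": 0.001, "dy": -0.004, "dz": 0, "roll": 0, "jaw": 0}, {"dx": 0.001, "dy": -0.003, "dz": 0, "roll": 0, "jaw": 0}, {"dx": 0.0005, "dy": -0.0024, "dz": 0, "roll": 0, "jaw": 0}, {"dx": 0, "dy": 0, "dz": 0, "roll": 0, "jaw": 0}, {"dx": 0, "dy": 0, "dz": 0, "roll": 0, "jaw": 0}, {"dx": 0, "dy": 0, "dz": 0, "roll": 0, "jaw": 0}, {"dx": 0, "dy": 0, "dz": 0, "roll": 0, "jaw": 0}])

```text
t: 21.9
eef_pos: [0.62, -0.108, 0.1229]
ee_rot: [-3.141, -0.0, -1.362]
force: [0.3, 2.4, 1.4]
width: 0.0004
gripper_force: 1.2
```

servo_tool(moves=[{"dx": -0.003, "dy": 0.015, "dz": 0, "roll": 0, "jaw": 0}, {"dx": -0.003, "dy": 0.01, "dz": 0.02, "roll": 0, "jaw": 0}, {"dx": -0.01, "dy": 0, "dz": 0.05, "roll": 0, "jaw": 0}, {"dx": -0.02, "dy": 0, "dz": 0.05, "roll": 0, "jaw": 0}, {"dx": -0.02, "dy": -0.01, "dz": 0.06, "roll": 0, "jaw": 0}, {"dx": -0.012, "dy": -0.008, "dz": 0.07, "roll": 0, "jaw": 0}, {"dx": 0, "dy": 0, "dz": 0, "roll": 0, "jaw": 0}, {"dx": 0, "dy": 0, "dz": 0, "roll": 0, "jaw": 0}, {"dx": 0, "dy": 0, "dz": 0, "roll": 0, "jaw": 0}, {"dx": 0, "dy": 0, "dz": 0, "roll": 0, "jaw": 0}])

```text
t: 23.15
eef_pos: [0.5535, -0.0997, 0.3612]
ee_rot: [3.139, 0.0, -1.361]
force: [0.1, -0.1, 0.0]
width: 0.0004
gripper_force: 0.0
```

```bash
python3 - <<'E'
from h import *
s=get_state();print(s['t'],s['eef_pos'],s['ee_rot'])
A=np.array([.546,-.146]);f='w7';snap('wrist',f)
print(blade(f,A,.160))
p,X=pts(f)
m=(abs(X[...,2]-.124)<.006)&(abs(X[...,0]-.546)<.11)&(abs(X[...,1]+.146)<.11);m[268:]=0
v,u=np.nonzero(big(m));print(cv2.minAreaRect((plane(f,np.c_[u,v],.123)*1e3).astype(np.float32)))
snap('scene','s5')
print('main from scene',blade('s5',np.array([.479,.1285]),.124),'before',blade('s1',np.array([.479,.1285]),.124))
E
```

```text
23.15 [ 0.55349317 -0.09969201  0.36121128] [ 3.13915600e+00  1.32030383e-04 -1.36146652e+00]
(1483, np.float32(12.717216), 'mm off axis', np.float32(-0.55843735), 'centroid dir', np.float64(12.284938261502123), 'len', np.float64(0.1092384722054946))
((546.4031982421875, -146.1669921875), (117.32609558105469, 116.5538101196289), 11.918155670166016)
main from scene (164, np.float32(102.820946), 'mm off axis', np.float32(-3.3849297), 'centroid dir', np.float64(100.09757771459932), 'len', np.float64(0.10222352471680145)) before (73, np.float32(8.532875), 'mm off axis', np.float32(8.415583), 'centroid dir', np.float64(17.140448196451604), 'len', np.float64(0.07266886390474633))
```

The black lever is within 1° of the ring direction, and the red lever is at its stop. The arm is clear, so I'm handing in.

```bash
python3 -c "
from station import *
print(job_done())"
```

```text
the job is handed in; nothing more can be done
None
```

Handed in: the red lever was pushed to its off stop first (22 N at the stop, 102° against 102°), then the black lever to within about 1° of middle off; a first red-lever sweep passed over the blade without touching it because the fingertips were about 19 mm higher than the reported TCP, and no loose item appeared moved.

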